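Shut the torch's guarded gas levers

TASK

Shut down the bench torch: reach down through the window of the oxygen lever's guard (the lever with the round disc pad) and press it fully down, then do the same with the fuel gas lever (the one with the straight crossbar). Do not touch the guards on the way in or out, do not pull either lever up, and leave the paddle, the jar and the mould where they are; both levers stay fully down at the end.

Things in the scene. Friction and masses are not known exactly. Their poses are not given: they have to be found in the camera images.
- oxygen_guard: Grey guard cage over the oxygen lever, fixed: level top plate 4 mm thick, upper face 116 mm above the bench, on upright bars 13 mm apart. Square window 86 x 86 mm in the plate. Origin on the bench below the window's centre; z up, x towards the lever's hinge. The cage covers x -65 to +105, y -65 to +65 mm.
- oxygen_window (a point): Centre of the window of that guard, level with the plate's upper face (116 mm above the bench); axes as the guard's.
- oxygen_pad (a point): Centre of the upper face of the pad at that lever's end; moves with it. The pad is a plain round metal disc, 38 mm across and 10 mm thick. Within 3 mm of the vertical through the window's centre; at the start 13 to 18 mm below the plate's upper face, fully down about 39 mm below it.
- oxygen_lever (a joint): Angle of that lever, rad: 0 = open, pad end 0.17 rad above level; grows as the pad is pressed; 0.34 = fully down on its stop. Starts at 0 to 0.06. Hinge 75 mm from the pad's centre towards the guard's +x, 85 mm above the bench. Stiff, no spring: about 3 N on the pad moves it and it stays where left. It can be pulled up to -0.10 (not wanted).
- fuel_guard: Grey guard cage over the fuel gas lever, fixed: level top plate 4 mm thick, upper face 116 mm above the bench, on upright bars 13 mm apart. Square window 86 x 86 mm in the plate. Origin on the bench below the window's centre; z up, x towards the lever's hinge. The cage covers x -65 to +105, y -65 to +65 mm.
- fuel_window (a point): Centre of the window of that guard, level with the plate's upper face (116 mm above the bench); axes as the guard's.
- fuel_pad (a point): Centre of the upper face of the pad at that lever's end; moves with it. The pad is a plain straight metal crossbar, 56 mm long across the lever (y), 14 mm wide, 10 mm thick. Within 3 mm of the vertical through the window's centre; at the start 13 to 18 mm below the plate's upper face, fully down about 39 mm below it.
- fuel_lever (a joint): Angle of that lever, rad: 0 = open, pad end 0.17 rad above level; grows as the pad is pressed; 0.34 = fully down on its stop. Starts at 0 to 0.06. Hinge 75 mm from the pad's centre towards the guard's +x, 85 mm above the bench. Stiff, no spring: about 3 N on the pad moves it and it stays where left. It can be pulled up to -0.10 (not wanted).
- paddle: Loose graphite paddle lying on the bench: black blade 85 x 65 x 12 mm with a 125 mm round wooden handle. Origin on the bench; the blade spans x +18 to +103 mm, the handle runs along -x to -107 mm. A bystander.
- jar: Loose closed glass jar, 60 mm wide, 85 mm tall, origin under its centre. A bystander.
- mould: Loose black graphite marble mould, a block 70 x 45 x 30 mm with two round hollows on top, origin under its centre. A bystander.

How it is judged:
By the outcome, as a careful person would: the job done as asked, in the order asked, and still so for the second after the job is handed in, with the robot touching nothing.
It also fails if it takes over 40 s, if anything falls off the work surface, if the arm or the gripper's body presses on something with over 40 N, if the wrist force passes 120 N, or if a joint passes its speed limit or range.

ROBOT

A 6-joint arm with a two-finger parallel gripper is mounted at the origin on the work surface. World frame = base frame: x ahead of the robot, y to its left, z up, the work surface at z = 0. Lengths are in mm, angles in rad, forces in N, time in s.
With the tool pointing down it reaches from about 375 to 925 mm from the base axis. Payload 5.7 kg.
Tool frame: the origin (TCP) lies between the finger pads; the fingertips stand 8 mm ahead of it and the grasp point (between the pads) lies 11 mm behind it; z points along the fingers, y is the direction in which the jaws open and shut (so a half turn about z gives the same grasp; the last joint's range is limited). The gripper opens to 85 mm and grips with 20 to 120 N. Pads are 22 mm wide; open, the fingers measure 114 mm over their backs; the gripper's body (76 mm by 85 mm) begins 54 mm behind the grasp point. The pads swing forward as they close: fully open they stand 13 mm farther back than shut.
Start: joints at [-1.371, 0.359, 1.51, -0, 1.272, -0.115], TCP at [185.76, -570.489, 239.267] pointing down, gripper open.
Joint ranges: [-2.97, 2.97], [-1.01, 2.36], [0.21, 2.38], [-0.96, 4.11], [0.2, 2.71], [-2.98, 2.98]. Speed limits (rad/s): [2.39, 2.39, 3.14, 3.14, 3.14, 3.14].

INTERFACE

Orientations are given as a unit quaternion [x, y, z, w].
In Python, from bench import sense, cams, hand_in gives the robot as it stands.
- The arm moves only by the tool apply_moves, never from a script. Its argument "commands" is a list of rows, each a list of 2 entries, a list of its own where there are three numbers: the shift along the world's x, y, z each as a share of 15 cm, from -1 to 1, then the turn about the world's z as a share of pi/4 rad, from -1 to 1. A call has 1 to 5 rows; each row is the pose to reach, as a shift and turn from the pose commanded when the call began; what a row does not reach only later rows make up. A row lasts 1/12 s, in which the tool goes at most 41.7 mm and 7.16 degrees, less where a joint would pass 70% of its speed; a pose out of reach is approached as far as the arm can. A call with a number of a shift or a turn outside -1 to 1 is refused whole. A call with a gripper value outside its range is refused whole. "jaw" is the opening, from 0 (shut) to 1 (fully open), set as the call begins (left out, the last holds). The fingers move at their own pace and stop on an object; the grip force is fixed at half the most. Time passes only in rows, so rows that repeat a pose let the fingers close. It gives the time, the measured TCP pose, the force and the opening at its end, in the units of the state.
- sense(): the state, without advancing time (a new reading comes with each control period).
- cams.capture(name): name is "scene" or "top" or "wrist"; returns the picture (480x640x3 uint8, red, green, blue); there is no depth.
- cams.calibration(name): a dict with "fx", "fy", "cx", "cy" (pixels), "extrinsics" (4x4, takes a point from world to camera coordinates). Camera axes: x right, y up, looking along -z (the intrinsics and any distortion apply to the point x, -y, -z); pixel columns grow to the right and rows downward; lengths in mm; the calibration is good to about 2 mm. A picture is of the moment at which its call begins: read the wrist's pose just before it. calibration takes no time and is no camera call; for the wrist camera it gives the pose at the moment of the call.
- hand_in(): hands the job in, once; it reports no verdict.
The state is a dict: "clock": time; "joint_positions": joint angles; "dq": joint speeds; "joint_torque": joint torques, N m; "eef_pos": TCP position; "tcp_rot": TCP orientation; "contact_force": force on the tool from outside, world axes, zero at the start; "wrist_torque": the same for the moment, N m; "gripper_width": finger opening in mm.
Only numpy, scipy, OpenCV 4.12 (cv2) and the standard library are available. Lean on these libraries where they do the work, as an engineer would, in place of code of your own. Each camera call takes 0.05 s, during which the arm holds its last target.

## Working session

There is one attempt and no reset: what is moved stays moved. The work goes in short steps, Python scripts to look and compute and a tool call to move; the robot and the scene stay as the last step left them, time stands still between calls to the robot, and variables do not carry over. Pictures are saved under pics/ and viewed, and the job is handed in when it is done.

Besides the shell and the picture viewer there is one more tool, called by a JSON object that holds its "op" and its "data", one argument or row to a line. apply_moves: Moves the arm, as the interface text tells. Its arguments: {"type":"object","properties":{"commands":{"type":"array"},"jaw":{"type":"number"}},"required":["commands"]}

```bash
mkdir -p pics; python3 - <<'E'
from bench import sense,cams
import cv2
print(sense())
for n in ["scene","top","wrist"]:
    c=cams.calibration(n);print(n,c)
    cv2.imwrite(f"pics/{n}0.png",cams.capture(n)[:,:,::-1])
E
```

```text
{'clock': 0.0, 'joint_positions': array([-1.37111087e+00,  3.59498720e-01,  1.51148337e+00, -8.19744473e-06,
        1.27249971e+00, -1.15145081e-01]), 'dq': array([ 0.00039627, -0.00097978, -0.00122482, -0.0024638 , -0.00079193,
        0.00253991]), 'joint_torque': array([ 2.86398674e-03, -5.27614188e+01, -2.78616929e+01,  8.12660437e-05,
        1.30654889e-02,  1.88143304e-05]), 'eef_pos': array([ 185.61874727, -569.83556943,  238.43794037]), 'tcp_rot': array([ 9.87635150e-01,  1.56767082e-01, -4.38283161e-05, -9.43560212e-04]), 'contact_force': array([-0.09939706,  0.19486976,  0.11966246]), 'wrist_torque': array([-0.07539808, -0.06501025, -0.01648834]), 'gripper_width': 85.17133212670684}
scene {'fx': 542.3795784135941, 'fy': 542.3795784135941, 'cx': 323.85869005356994, 'cy': 250.21708648222105, 'extrinsics': array([[-6.36776540e-01,  7.71040516e-01, -3.48720672e-03,
         2.51803415e+02],
       [-6.68259591e-01, -5.49625797e-01,  5.01338811e-01,
         3.83931947e+02],
       [ 3.84635876e-01,  3.21571153e-01,  8.65244033e-01,
        -1.31528175e+03],
       [ 0.0000000
[... 299 characters left out ...]
1,  1.57410242e-02,  1.23787939e-01,
        -5.50377572e+02],
       [-1.23525266e-01, -1.66919586e-02,  9.92201032e-01,
        -1.13754593e+03],
       [ 0.00000000e+00,  0.00000000e+00,  0.00000000e+00,
         1.00000000e+00]])}
wrist {'fx': 407.01353562242235, 'fy': 407.01353562242235, 'cx': 321.8370617723612, 'cy': 237.45562159599487, 'extrinsics': array([[ 3.09138701e-01, -9.51016777e-01, -5.94024098e-04,
        -5.97900732e+02],
       [ 9.17130791e-01,  2.98288815e-01, -2.64376427e-01,
         3.31521571e+01],
       [ 2.51603608e-01,  8.11841874e-02,  9.64419386e-01,
        -3.77652925e+02],
       [ 0.00000000e+00,  0.00000000e+00,  0.00000000e+00,
         1.00000000e+00]])}
```

View pics/scene0.png

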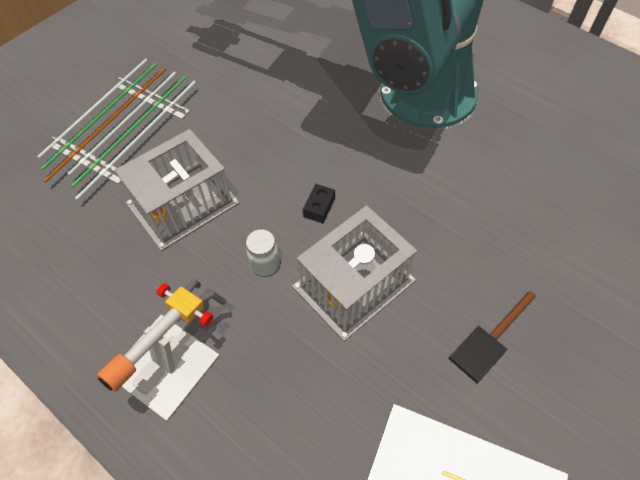

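View pics/top0.png

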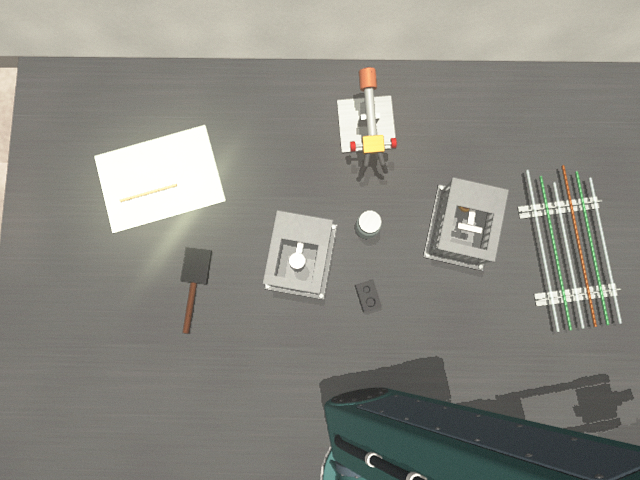

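View pics/wrist0.png

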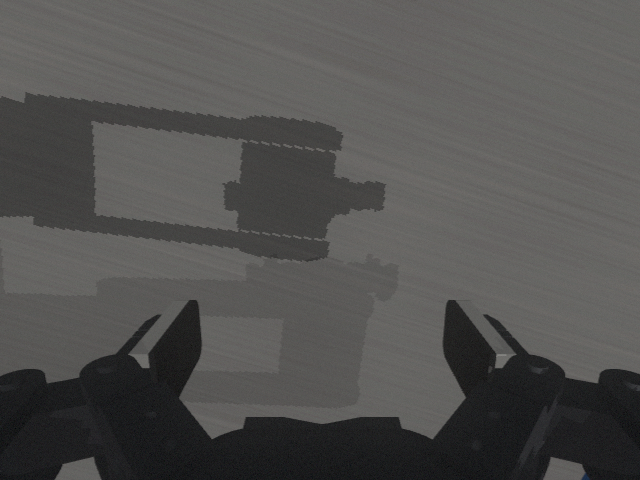

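```bash
python3 - <<'E'
import cv2,numpy as np
t=cv2.imread("pics/top0.png");s=cv2.imread("pics/scene0.png")
def crop(im,x,y,w,h,n):
    c=cv2.resize(im[y:y+h,x:x+w],None,fx=4,fy=4,interpolation=cv2.INTER_CUBIC);
    return c
a=crop(t,255,200,95,110,0);b=crop(t,420,170,95,110,0)
cv2.imwrite("pics/topc.png",np.hstack([a,b]))
a=crop(s,290,200,130,140,0)[:, :];b=crop(s,115,125,130,140,0)
o=np.hstack([a,b]);cv2.imwrite("pics/scenec.png",cv2.resize(o,None,fx=.75,fy=.75,interpolation=cv2.INTER_AREA))
E
```

```text
(no output)
```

View pics/topc.png

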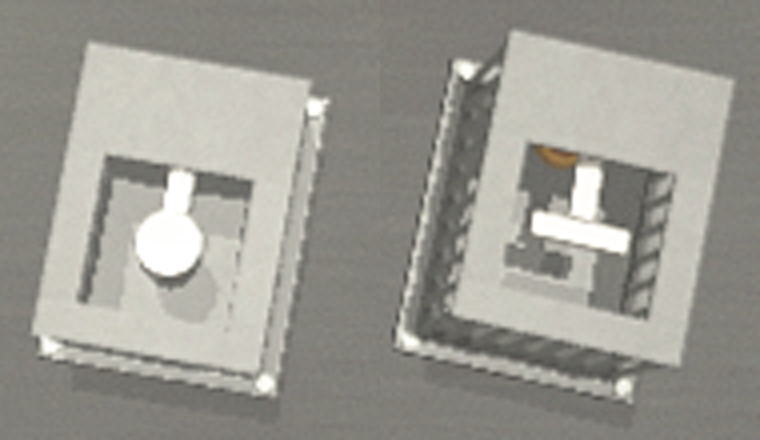

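View pics/scenec.png

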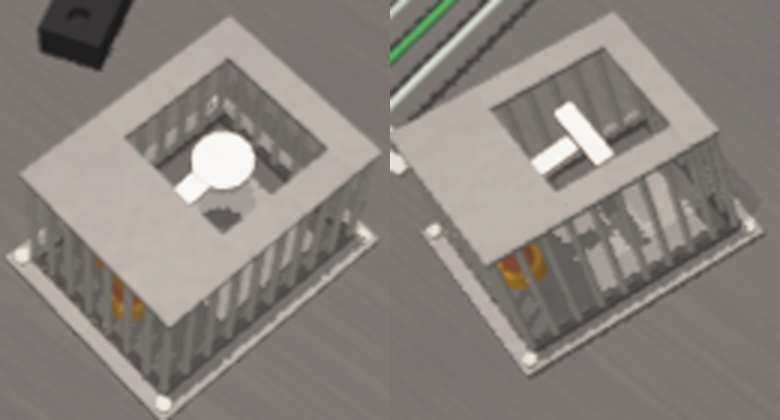

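```bash
cat > h.py <<'E'
import numpy as np,cv2
from bench import cams
def ray(n,uv,c=None):
    c=c or cams.calibration(n);E=c["extrinsics"];R=E[:3,:3];t=E[:3,3]
    uv=np.atleast_2d(uv).astype(float)
    d=np.stack([(uv[:,0]-c["cx"])/c["fx"],-(uv[:,1]-c["cy"])/c["fy"],-np.ones(len(uv))],1)
    return -R.T@t, d@R
def plane(n,uv,z,c=None):
    o,d=ray(n,uv,c);return o+d*((z-o[2])/d[:,2])[:,None]
def tri(a,ua,b,ub,ca=None,cb=None):
    o1,d1=ray(a,ua,ca);o2,d2=ray(b,ub,cb);out=[]
    for p,q in zip(d1,d2):
        s=np.linalg.lstsq(np.stack([p,-q],1),o2-o1,rcond=None)[0]
        x,y=o1+s[0]*p,o2+s[1]*q; out.append([*((x+y)/2),np.linalg.norm(x-y)])
    return np.array(out)
E
python3 - <<'E'
from h import *
np.set_printoptions(precision=1,suppress=True)
T=lambda l,ox,oy:np.array(l,float)/4+[ox,oy]-.375
S=lambda l,ox,oy:np.array(l,float)/3+[ox,oy]-.3
D={
'ox_out':(T([(88,43),(311,78),(258,373),(33,333)],255,200),S([(170,325),(20,175),(230,17),(381,152)],290,200)),
'ox_win':(T([(106,155),(255,182),(230,328),(78,302)],255,200),S([(225,233),(125,137),(228,60),(327,150)],290,200)),
'fu_out':(T([(132,32),(354,80),(300,365),(75,317)],420,170),S([(102,265),(0,135),(223,12),(328,131)],115,125)),
'fu_win':(T([(147,142),(295,175),(266,320),(117,288)],420,170),S([(165,190),(102,106),(212,48),(278,122)],115,125)),
'ox_pad':(T([(169,243)],255,200),S([(223,158)],290,200)),
'fu_pad':(T([(200,231)],420,170),S([(193,134)],115,125))}
for k,(a,b) in D.items():
    r=tri('top',a,'scene',b);print(k);print(r, r.mean(0))
    p=plane('top',a,116 if 'pad' not in k else 100);q=plane('scene',b,116 if 'pad' not in k else 100)
    print(' top',p.mean(0)[:2],'scene',q.mean(0)[:2])
    if len(p)==4:
        for w in(p,q):
            e=(w[0]+w[1]-w[2]-w[3])/2; f=(w[0]+w[3]-w[1]-w[2])/2
            print(' sz',np.linalg.norm(e),np.linalg.norm(f),'yaw',np.arctan2(e[1],e[0]),np.arctan2(-f[0],f[1]))
E
```

```text
ox_out
[[616.6 231.5 118.3   0.3]
 [597.8 104.1 118.1   1.7]
 [430.1 130.9 117.2   0.9]
 [450.4 258.  116.9   0.9]] [523.7 181.1 117.6   1. ]
 top [524.2 180.8] scene [522.8 181. ]
 sz 169.51915270448552 129.14680808843454 yaw -0.15777924269290036 -0.1503028997880464
 sz 168.8543956942654 128.70049872067972 yaw -0.16042625538306934 -0.1542319340236008
ox_win
[[551.9 219.8 118.    1.3]
 [538.  134.8 116.3   1.2]
 [454.9 147.7 114.2   2.1]
 [468.6 232.8 115.8   0.2]] [503.3 183.8 116.1   1.2]
 top [503.7 183.4] scene [503.  184.2]
 sz 84.47212822443079 86.70316875777273 yaw -0.1541893469384588 -0.15827874709814316
 sz 83.15709772663136 85.14225238404676 yaw -0.1636239544010381 -0.15655909769959267
fu_out
[[ 698.7 -170.6  115.9    3.3]
 [ 672.7 -297.3  116.5    1.4]
 [ 508.5 -262.1  117.4    0.9]
 [ 534.2 -137.5  113.4    0.8]] [ 603.5 -216.9  115.8    1.6]
 top [ 604.  -217.5] scene [ 603.2 -216. ]
 sz 168.72282169754246 128.6131033963413 yaw -0.20822783310512968 -0.20215616609727508
 sz 167.10744583226824 130.55825135345273 yaw -0.2041024521801493 -0.2054010197764214
fu_win
[[ 635.1 -179.   118.9    0.9]
 [ 616.2 -261.   120.5    1.2]
 [ 534.3 -244.8  116.1    0.5]
 [ 551.5 -161.4  119.9    3.1]] [ 584.3 -211.5  118.9    1.4]
 top [ 584.5 -212. ] scene [ 583.4 -214.2]
 sz 85.9218432575502 85.34565572665078 yaw -0.21554370822864055 -0.20542817406501274
 sz 83.71638110535811 83.04027416985902 yaw -0.21097944471442157 -0.21997932889429922
ox_pad
[[504.1 183.7  99.8   0.5]] [504.1 183.7  99.8   0.5]
 top [504.2 183.4] scene [504.1 183.9]
fu_pad
[[ 586.7 -212.5  101.5    0.5]] [ 586.7 -212.5  101.5    0.5]
 top [ 587.1 -213.2] scene [ 586.  -213.4]
```

{"op": "apply_moves", "data": {
  "commands": [
    [[0.2,0.2,0],-0.12],
    [[0.4,0.4,0],-0.24],
    [[0.6,0.6,0],-0.36],
    [[0.8,0.8,0],-0.48],
    [[1,1,0],-0.6]
  ],
  "jaw": 0
}}

```text
clock: 0.57
eef_pos: [333.9, -421.5, 239.1]
tcp_rot: [0.997, -0.081, -0.0, -0.0]
contact_force: [1.0, -0.1, -0.3]
gripper_width: 25.7
```

{"op": "apply_moves", "data": {
  "commands": [
    [[0.15,0.2,0],0],
    [[0.3,0.4,0],0],
    [[0.45,0.6,0],0],
    [[0.6,0.8,0],0],
    [[0.75,1,0],0]
  ]
}}

```text
clock: 0.98
eef_pos: [446.3, -271.4, 239.1]
tcp_rot: [0.997, -0.078, -0.0, -0.0]
contact_force: [0.7, -0.1, -0.0]
gripper_width: 0.1
```

{"op": "apply_moves", "data": {
  "commands": [
    [[0.1,0.2,0],0],
    [[0.2,0.4,0],0],
    [[0.3,0.6,0],0],
    [[0.4,0.8,0],0],
    [[0.37,1,0],0]
  ]
}}

```text
clock: 1.4
eef_pos: [504.4, -121.9, 239.4]
tcp_rot: [0.997, -0.078, 0.002, 0.0]
contact_force: [1.1, -0.8, -0.1]
gripper_width: 0.0
```

{"op": "apply_moves", "data": {
  "commands": [
    [[0,0.2,0],0],
    [[0,0.4,0],0],
    [[0,0.6,0],0],
    [[0,0.8,0],0],
    [[0,1,0],0]
  ]
}}

```text
clock: 1.82
eef_pos: [500.6, 28.3, 239.1]
tcp_rot: [0.997, -0.078, -0.0, -0.0]
contact_force: [0.5, -0.1, -0.1]
gripper_width: -0.1
```

{"op": "apply_moves", "data": {
  "commands": [
    [[0,0.2,0],0],
    [[0,0.4,0],0],
    [[0,0.6,0],0],
    [[0,0.8,0],0],
    [[0,0.95,0],0]
  ]
}}

```text
clock: 2.23
eef_pos: [500.6, 171.6, 239.1]
tcp_rot: [0.997, -0.078, -0.0, -0.0]
contact_force: [-0.2, -0.2, -0.1]
gripper_width: 0.2
```

{"op": "apply_moves", "data": {
  "commands": [
    [[0.02,0.08,-0.2],0],
    [[0.02,0.08,-0.4],0],
    [[0.02,0.08,-0.53],0],
    [[0.02,0.08,-0.53],0]
  ]
}}

```text
clock: 2.57
eef_pos: [500.6, 181.0, 155.7]
tcp_rot: [0.997, -0.078, -0.004, 0.001]
contact_force: [-0.3, -0.0, -0.3]
gripper_width: -0.4
```

```bash
python3 - <<'E'
from bench import sense,cams
import cv2,numpy as np
print(sense()['eef_pos'],sense()['tcp_rot'])
w=cams.capture("wrist");s=cams.capture("scene");t=cams.capture("top")
cv2.imwrite("pics/w1.png",w[:,:,::-1])
cv2.imwrite("pics/s1.png",cv2.resize(s[150:350,250:450,::-1],None,fx=3,fy=3,interpolation=cv2.INTER_CUBIC))
E
```

```text
[500.56704566 181.01289445 155.69513979] [ 0.99696973 -0.07768075 -0.0039617   0.00116427]
```

View pics/w1.png

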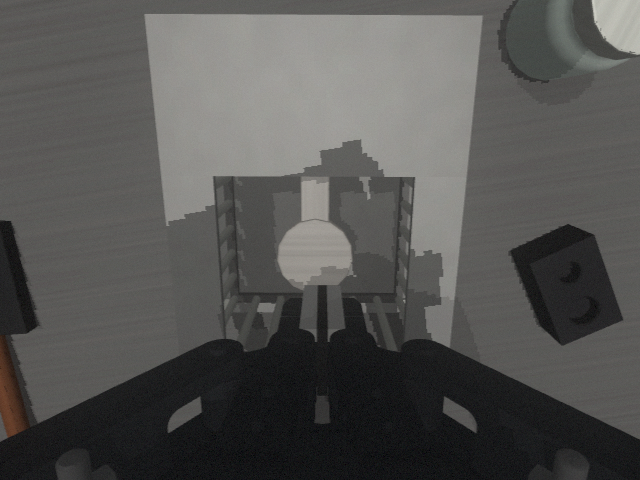

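View pics/s1.png

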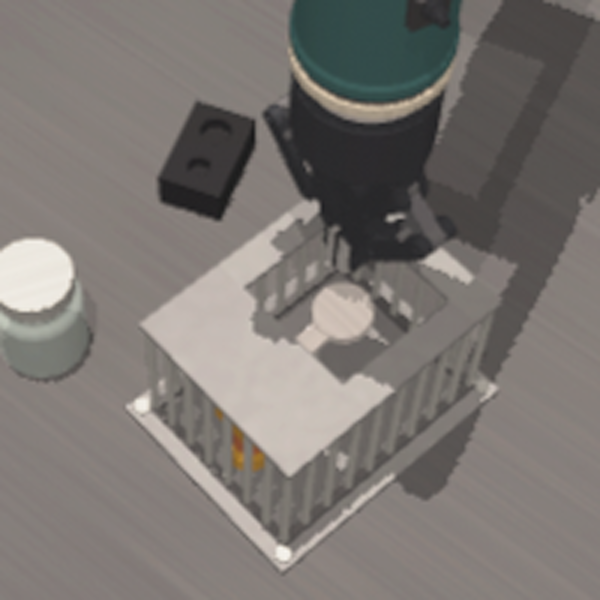

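```bash
python3 - <<'E'
from bench import sense,cams
import cv2,numpy as np
s=cams.capture("scene")
cv2.imwrite("pics/s2.png",cv2.resize(s[170:260,325:415,::-1],None,fx=6,fy=6,interpolation=cv2.INTER_CUBIC))
t=cams.capture("top")
cv2.imwrite("pics/t2.png",cv2.resize(t[190:310,240:350,::-1],None,fx=5,fy=5,interpolation=cv2.INTER_CUBIC))
E
```

```text
(no output)
```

View pics/s2.png

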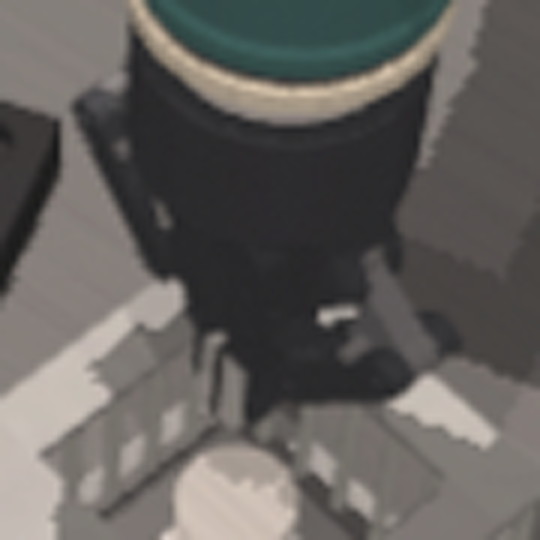

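View pics/t2.png

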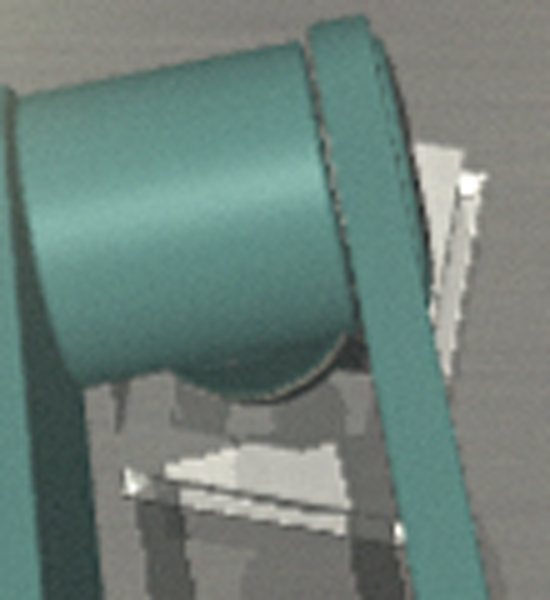

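```bash
python3 - <<'E'
from h import *
np.set_printoptions(precision=1,suppress=True)
pts=[(265,432),(290,405),(410,375),(435,360),(458,335),(440,315),(80,105),(155,270),(170,215),(215,335),(245,415)]
uv=np.array(pts)/6+[325,170]-.42
o,d=ray('scene',uv)
yaw=-0.156;X=np.array([np.cos(yaw),np.sin(yaw),0]);Y=np.array([-np.sin(yaw),np.cos(yaw),0])
P=np.array([500.6,181.,155.7])
for off in(-12,0,12):
    k=(X@(P-o)+off)/(d@X); q=o+d*k[:,None]-P
    print(off);print(np.c_[pts,q@Y,q[:,2]+8])
E
```

```text
-12
[[265.  432.   -1.4 -32.6]
 [290.  405.    6.6  -7.5]
 [410.  375.   46.   56.2]
 [435.  360.   52.9  71.9]
 [458.  335.   58.3  90.4]
 [440.  315.   51.6  92. ]
 [ 80.  105.  -85.6  45. ]
 [155.  270.  -51.3  -1.7]
 [170.  215.  -46.9  31.4]
 [215.  335.  -25.1  -6.8]
 [245.  415.  -10.  -33.4]]
0
[[265.  432.    8.5  -7. ]
 [290.  405.   16.3  17.4]
 [410.  375.   54.5  79.1]
 [435.  360.   61.2  94.3]
 [458.  335.   66.4 112.2]
 [440.  315.   59.9 113.8]
 [ 80.  105.  -73.   68.2]
 [155.  270.  -39.8  23. ]
 [170.  215.  -35.5  55.1]
 [215.  335.  -14.4  18.1]
 [245.  415.    0.3  -7.7]]
12
[[265.  432.   18.5  18.7]
 [290.  405.   26.   42.3]
 [410.  375.   63.  102. ]
 [435.  360.   69.5 116.8]
 [458.  335.   74.6 134.1]
 [440.  315.   68.2 135.7]
 [ 80.  105.  -60.4  91.5]
 [155.  270.  -28.3  47.7]
 [170.  215.  -24.2  78.8]
 [215.  335.   -3.7  42.9]
 [245.  415.   10.5  18. ]]
```

{"op": "apply_moves", "data": {
  "commands": [
    [[0,0,0],0]
  ]
}}

```text
clock: 2.9
eef_pos: [505.3, 181.4, 161.3]
tcp_rot: [0.997, -0.078, 0.001, -0.0]
contact_force: [-0.5, 0.0, -0.5]
gripper_width: -0.0
```

{"op": "apply_moves", "data": {
  "commands": [
    [[0.02,0.02,0],0],
    [[0.02,0.02,0],0],
    [[0.02,0.02,0],0]
  ]
}}

```text
clock: 3.15
eef_pos: [507.7, 184.5, 160.3]
tcp_rot: [0.997, -0.078, 0.001, -0.0]
contact_force: [0.4, -0.4, -0.3]
gripper_width: -0.0
```

{"op": "apply_moves", "data": {
  "commands": [
    [[-0.02,0,0],0],
    [[-0.025,0,-0.08],0],
    [[-0.025,0,-0.16],0],
    [[-0.025,0,-0.24],0],
    [[-0.025,0,-0.3],0]
  ]
}}

```text
clock: 3.57
eef_pos: [502.6, 184.2, 113.9]
tcp_rot: [0.997, -0.078, -0.0, 0.0]
contact_force: [-0.9, 0.6, -0.2]
gripper_width: -0.2
```

{"op": "apply_moves", "data": {
  "commands": [
    [[0,0,-0.03],0],
    [[0,0,-0.06],0],
    [[0,0,-0.06],0],
    [[0,0,-0.06],0]
  ]
}}

```text
clock: 3.9
eef_pos: [503.5, 184.4, 105.9]
tcp_rot: [0.997, -0.078, 0.0, -0.0]
contact_force: [0.3, 0.6, 0.9]
gripper_width: -0.1
```

{"op": "apply_moves", "data": {
  "commands": [
    [[0,0,-0.03],0],
    [[0,0,-0.06],0],
    [[0,0,-0.09],0],
    [[0,0,-0.09],0]
  ]
}}

```text
clock: 4.23
eef_pos: [503.5, 184.4, 91.7]
tcp_rot: [0.997, -0.078, 0.0, -0.0]
contact_force: [0.1, -0.2, -0.1]
gripper_width: -0.1
```

{"op": "apply_moves", "data": {
  "commands": [
    [[0,0,-0.02],0],
    [[0,0,-0.03],0],
    [[0,0,-0.03],0]
  ]
}}

```text
clock: 4.48
eef_pos: [503.6, 184.3, 87.6]
tcp_rot: [0.997, -0.078, 0.0, -0.0]
contact_force: [0.3, -0.2, 0.6]
gripper_width: 0.2
```

```bash
python3 - <<'E'
from bench import sense,cams
import cv2,numpy as np
s=cams.capture("scene");w=cams.capture("wrist")
a=cv2.resize(s[190:320,300:415,::-1],None,fx=4,fy=4,interpolation=cv2.INTER_CUBIC)
cv2.imwrite("pics/s3.png",a);cv2.imwrite("pics/w3.png",w[:,:,::-1])
E
```

```text
(no output)
```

View pics/s3.png

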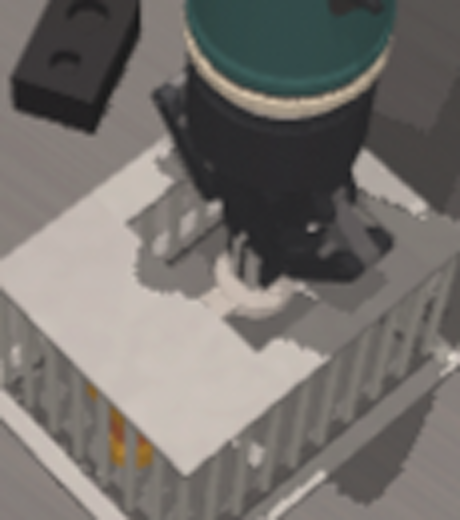

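View pics/w3.png

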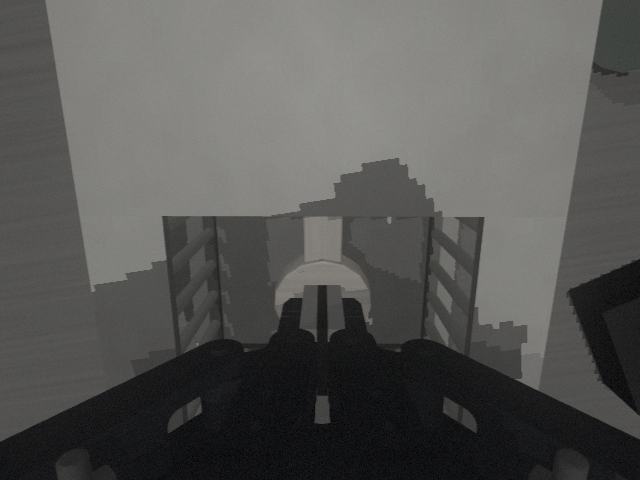

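{"op": "apply_moves", "data": {
  "commands": [
    [[0,0,-0.015],0],
    [[0,0,-0.03],0],
    [[0,0,-0.03],0]
  ]
}}

```text
clock: 4.83
eef_pos: [503.5, 184.3, 85.4]
tcp_rot: [0.997, -0.078, 0.0, -0.0]
contact_force: [-6.0, -1.4, 25.7]
gripper_width: -0.1
```

```bash
python3 -c "
from bench import sense
s=sense();print(s['eef_pos'],s['contact_force'],s['wrist_torque'],s['joint_torque'])"
```

```text
[503.49079192 184.26782654  85.43914227] [-6.01760045 -1.36308774 25.67858854] [-2.87463853e-01  9.75975523e-01  6.72637485e-04] [-2.82812202e-01 -3.69701493e+01 -1.71693546e+01  1.72448871e-01
 -2.51321554e+00 -2.13041715e-02]
```

{"op": "apply_moves", "data": {
  "commands": [
    [[0,0,0.1],0],
    [[0,0,0.25],0],
    [[0,0,0.4],0],
    [[0,0,0.6],0],
    [[0,0,0.8],0]
  ]
}}

```text
clock: 5.25
eef_pos: [502.4, 184.1, 203.8]
tcp_rot: [0.997, -0.078, -0.001, 0.0]
contact_force: [0.0, 0.4, -0.1]
gripper_width: 0.2
```

{"op": "apply_moves", "data": {
  "commands": [
    [[0.05,-0.2,0.1],0],
    [[0.1,-0.4,0.1],0],
    [[0.14,-0.6,0.1],0],
    [[0.18,-0.8,0.1],0],
    [[0.22,-1,0.1],-0.065]
  ]
}}

```text
clock: 5.67
eef_pos: [536.2, 33.0, 218.3]
tcp_rot: [0.995, -0.103, 0.0, -0.0]
contact_force: [-0.0, 0.0, -0.2]
gripper_width: -0.1
```

{"op": "apply_moves", "data": {
  "commands": [
    [[0.05,-0.2,0],0],
    [[0.1,-0.4,0],0],
    [[0.14,-0.6,0],0],
    [[0.18,-0.8,0],0],
    [[0.22,-1,0],0]
  ]
}}

```text
clock: 6.08
eef_pos: [569.1, -117.2, 217.9]
tcp_rot: [0.995, -0.104, -0.0, -0.0]
contact_force: [1.3, 0.3, -0.4]
gripper_width: -0.0
```

{"op": "apply_moves", "data": {
  "commands": [
    [[0.05,-0.2,0],0],
    [[0.1,-0.4,0],0],
    [[0.1,-0.6,0],0],
    [[0.1,-0.65,0],0],
    [[0.1,-0.65,0],0]
  ]
}}

```text
clock: 6.5
eef_pos: [584.1, -215.5, 217.7]
tcp_rot: [0.994, -0.105, -0.0, 0.0]
contact_force: [0.3, 0.5, -0.6]
gripper_width: 0.6
```

```bash
python3 - <<'E'
from bench import sense,cams
import cv2,numpy as np
s=cams.capture("scene");w=cams.capture("wrist");t=cams.capture("top")
print(sense()['eef_pos'],sense()['tcp_rot'],sense()['contact_force'])
cv2.imwrite("pics/s4full.png",s[:,:,::-1]);cv2.imwrite("pics/t4full.png",t[:,:,::-1])
a=cv2.resize(s[200:340,290:420,::-1],None,fx=3,fy=3,interpolation=cv2.INTER_CUBIC)
b=cv2.resize(t[200:340,255:385,::-1],None,fx=3,fy=3,interpolation=cv2.INTER_CUBIC)
cv2.imwrite("pics/s4.png",np.hstack([a,b]));cv2.imwrite("pics/w4.png",w[:,:,::-1])
E
```

```text
[ 583.81533607 -211.84742131  217.92902096] [ 9.94637706e-01 -1.03417698e-01 -5.07468040e-04 -5.97481438e-04] [-0.02140607  0.97636012  0.80279537]
```

View pics/s4.png

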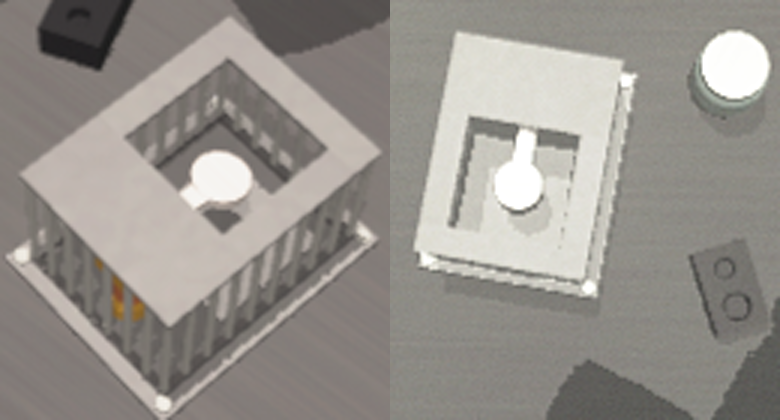

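View pics/w4.png

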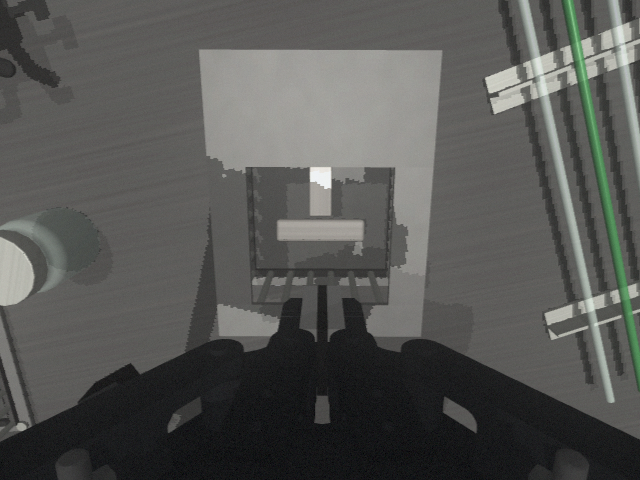

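View pics/s4full.png

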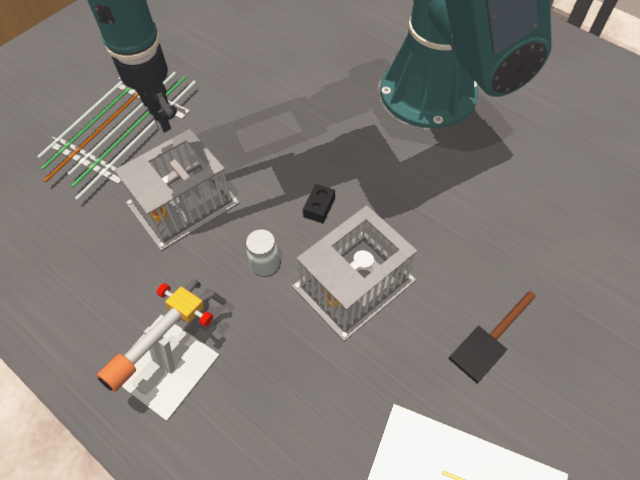

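```bash
python3 - <<'E'
from h import *
from bench import sense
np.set_printoptions(precision=1,suppress=True)
print(tri('top',[(128.5/3+254.7,186/3+199.7)],'scene',[(221/3+289.7,178/3+199.7)]))
print(plane('wrist',[(321,230)],101), tri('wrist',[(321,230)],'top',[(469.6,227.4)]),tri('wrist',[(321,230)],'scene',[(179,169.4)]))
w=plane('wrist',[(246,167),(394,167),(388,304),(252,304)],116);print(w,w.mean(0),sense()['eef_pos'])
E
```

```text
[[503.4 183.7  74.3   0.2]]
[[ 586.9 -210.4  101. ]] [[ 587.  -211.3  103.7    1.9]] [[ 587.6 -210.6  103.7    0.1]]
[[ 636.  -176.9  116. ]
 [ 618.5 -260.   116. ]
 [ 535.  -242.6  116. ]
 [ 552.6 -158.8  116. ]] [ 585.5 -209.6  116. ] [ 583.8 -211.8  217.9]
```

{"op": "apply_moves", "data": {
  "commands": [
    [[0.015,0,-0.1],0],
    [[0.015,0,-0.2],0],
    [[0.015,0,-0.3],0],
    [[0.015,0,-0.3],0],
    [[0.015,0,-0.3],0]
  ]
}}

```text
clock: 7.07
eef_pos: [585.8, -211.4, 172.7]
tcp_rot: [0.995, -0.103, -0.001, -0.001]
contact_force: [1.0, 0.2, -0.0]
gripper_width: 0.3
```

{"op": "apply_moves", "data": {
  "commands": [
    [[0,0,-0.1],0],
    [[0,0,-0.2],0],
    [[0,0,-0.3],0],
    [[0,0,-0.4],0],
    [[0,0,-0.4],0]
  ]
}}

```text
clock: 7.48
eef_pos: [585.5, -211.9, 111.8]
tcp_rot: [0.995, -0.103, -0.001, -0.001]
contact_force: [-0.0, 0.4, -0.8]
gripper_width: -0.1
```

{"op": "apply_moves", "data": {
  "commands": [
    [[0,0,-0.03],0],
    [[0,0,-0.06],0],
    [[0,0,-0.09],0],
    [[0,0,-0.12],0],
    [[0,0,-0.12],0]
  ]
}}

```text
clock: 7.9
eef_pos: [586.8, -213.2, 95.1]
tcp_rot: [0.995, -0.104, 0.0, -0.0]
contact_force: [0.0, -0.1, -0.1]
gripper_width: -0.1
```

{"op": "apply_moves", "data": {
  "commands": [
    [[0,0,-0.02],0],
    [[0,0,-0.04],0],
    [[0,0,-0.04],0]
  ]
}}

```text
clock: 8.15
eef_pos: [587.1, -213.4, 89.0]
tcp_rot: [0.995, -0.104, 0.001, 0.0]
contact_force: [1.5, -0.0, 0.4]
gripper_width: 0.1
```

{"op": "apply_moves", "data": {
  "commands": [
    [[0,0,-0.015],0],
    [[0,0,-0.025],0],
    [[0,0,-0.025],0]
  ]
}}

```text
clock: 8.4
eef_pos: [587.4, -213.5, 86.1]
tcp_rot: [0.995, -0.104, 0.001, 0.0]
contact_force: [0.3, 0.6, 6.8]
gripper_width: 0.1
```

{"op": "apply_moves", "data": {
  "commands": [
    [[0,0,-0.01],0],
    [[0,0,-0.015],0],
    [[0,0,-0.015],0]
  ]
}}

```text
clock: 8.65
eef_pos: [587.5, -213.5, 85.6]
tcp_rot: [0.995, -0.104, 0.001, 0.0]
contact_force: [-3.0, 2.6, 17.9]
gripper_width: 0.0
```

{"op": "apply_moves", "data": {
  "commands": [
    [[0,0,-0.01],0],
    [[0,0,-0.01],0]
  ]
}}

```text
clock: 8.82
eef_pos: [587.5, -213.5, 85.2]
tcp_rot: [0.995, -0.104, 0.001, 0.0]
contact_force: [-6.4, 3.4, 27.1]
gripper_width: 0.5
```

{"op": "apply_moves", "data": {
  "commands": [
    [[0,0,0.1],0],
    [[0,0,0.25],0],
    [[0,0,0.4],0],
    [[0,0,0.6],0],
    [[0,0,0.8],0]
  ]
}}

```text
clock: 9.23
eef_pos: [585.7, -212.9, 202.0]
tcp_rot: [0.995, -0.104, -0.001, -0.0]
contact_force: [0.4, 0.8, -0.0]
gripper_width: 0.3
```

{"op": "apply_moves", "data": {
  "commands": [
    [[-0.2,0,0.1],0],
    [[-0.4,0,0.2],0],
    [[-0.6,0,0.2],0],
    [[-0.8,0,0.2],0],
    [[-1,0,0.2],0]
  ]
}}

```text
clock: 9.65
eef_pos: [435.1, -213.1, 231.7]
tcp_rot: [0.995, -0.103, 0.0, 0.0]
contact_force: [-0.4, -0.1, 0.7]
gripper_width: 0.1
```

{"op": "apply_moves", "data": {
  "commands": [
    [[0,-0.2,0],0],
    [[0,-0.4,0],0],
    [[0,-0.6,0],0],
    [[0,-0.6,0],0],
    [[0,-0.6,0],0]
  ]
}}

```text
clock: 10.07
eef_pos: [436.3, -304.6, 231.4]
tcp_rot: [0.994, -0.105, -0.0, -0.0]
contact_force: [0.7, -0.0, -0.2]
gripper_width: 0.3
```

```bash
python3 - <<'E'
from bench import sense,cams
import cv2,numpy as np
s=cams.capture("scene");t=cams.capture("top")
print(sense()['eef_pos'],sense()['contact_force'],sense()['clock'])
cv2.imwrite("pics/s5full.png",s[:,:,::-1]);cv2.imwrite("pics/t5full.png",t[:,:,::-1])
S=lambda x,y:cv2.resize(s[y:y+100,x:x+130,::-1],None,fx=3,fy=3,interpolation=cv2.INTER_CUBIC)
T=lambda x,y:cv2.resize(t[y:y+100,x:x+130,::-1],None,fx=3,fy=3,interpolation=cv2.INTER_CUBIC)
cv2.imwrite("pics/c5.png",np.vstack([np.hstack([S(290,210),S(115,130)]),np.hstack([T(240,200),T(410,170)])]))
E
```

```text
[ 436.05224228 -302.47694209  231.21809258] [0.26032447 0.71064867 0.38307289] 10.1667
```

View pics/c5.png

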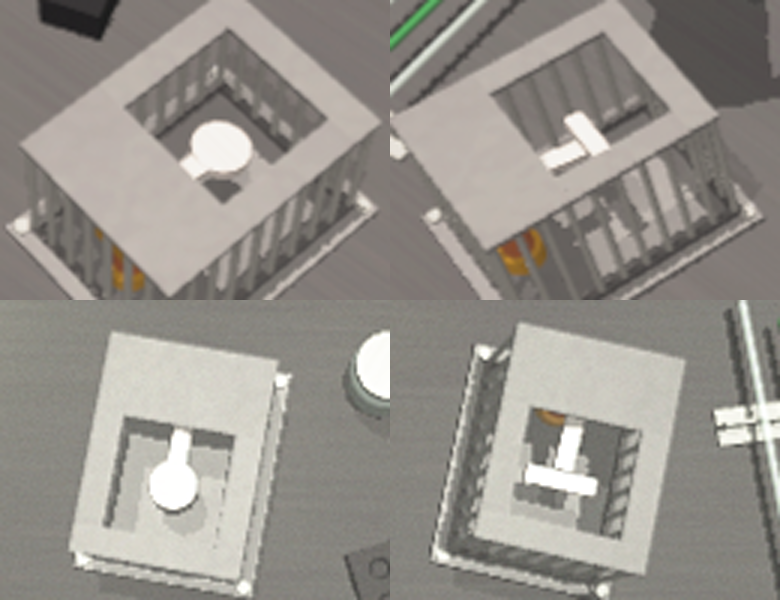

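View pics/t5full.png

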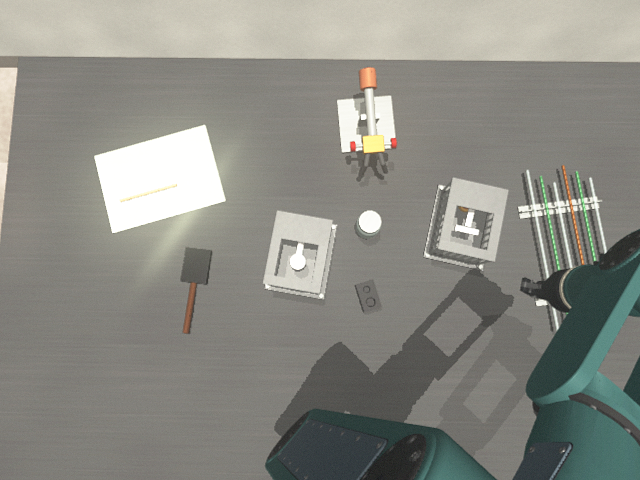

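```bash
python3 - <<'E'
from h import *
from bench import hand_in
np.set_printoptions(precision=1,suppress=True)
# end of bar (-y end), then before
print(tri('top',[((596.5-390)/3+409.7,(487-300)/3+169.7)],'scene',[((571-390)/3+114.7,114/3+129.7)]))
print(tri('top',[((630-380)/4+419.6,241/4+169.6)],'scene',[((563-390)/3+114.7,105/3+124.7)]))
print(tri('top',[((172.5)/3+239.7,(486-300)/3+199.7)],'scene',[((221)/3+289.7,148/3+209.7)]))
hand_in()
E
```

```text
[[ 579.7 -239.8   78.4    0.5]]
[[ 580.2 -239.2  104.8    2.4]]
[[503.6 184.2  74.9   0.5]]
the job is handed in; nothing more can be done
```

I pressed the oxygen lever and then the fuel gas lever fully down, going straight down through each guard window with the gripper shut. I came straight back up each time and handed the job in with the arm clear, at about 10.2 s.

- **Force at the stops:** the oxygen lever met its stop with the fingertips 77 mm above the bench and about 26 N. The fuel lever stopped at the same height with about 27 N. The force stayed near zero on the way in and out, so there was no sign of touching the guards.
- **Pad heights from two camera views:** the oxygen pad went from 100 mm to 75 mm. The end of the fuel crossbar went from 105 mm to 78 mm. Fully down should be about 77 mm, so both agree within the roughly 3 mm measuring error.
- **Other objects:** the last top picture shows the paddle, jar and mould where they started.
- **Weaker checks:** on the way down the force read close to zero until each stop, not the roughly 3 N given for moving a lever. I therefore judged "fully down" from the stops and the pictures. In the scene view part of the fuel crossbar is hidden by the guard, so I measured its height from the visible end.

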